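# Fold down the medicine cabinet's work flap onto its two supports

### The job

Set up the preparation shelf on the white medicine cabinet: first draw both slide-out supports fully out by their blue posts while the flap is still up, then tip the flap forward and ease it down until it rests level on both supports. Leave the supports fully out, and do not disturb the other things on the cart.

Things in the scene. Friction and masses are not known exactly. Their poses are not given: they have to be found in the camera images.
- cabinet: white drop-front medicine cabinet fixed on the cart top: box 110 deep (x), 280 wide (y), 158 mm high. Origin: on the cart top, under the middle of its front face. Its x axis points from the front to the back of the cabinet (the front looks to its -x), y to its left side seen from the robot, z up.
- support_left (a joint): how far the left support is drawn out, m: 0 pushed in, 0.085 fully out at its stop; slides along the cabinet's -x, takes about 2 N and stays where it is left. An aluminium bar 20 mm wide, its middle 90 mm to the cabinet's +y, top 54 mm above the cart; its front end is flush with the cabinet's front at 0. A 10 mm steel rod at height 40 mm (34 mm further out than the bar, outside the flap's width) runs 75 mm forward from it and ends in an upright post.
- support_right (a joint): the same for the right support (mirror image, on the cabinet's -y side)
- post_left (a point): top of the left support's upright post, on its axis: the post is blue, 13 mm thick, its blue part 30 mm tall (50 to 80 mm above the cart), free on all sides above the rod at 40 mm. It stands 75 mm in front of the cabinet's face and 124 mm to the cabinet's +y when the support is in, and can be hooked from behind or gripped. The shut flap's outer face is 63 mm behind it (in the cabinet's x), and its side edge 19 mm nearer the middle (in y)
- post_right (a point): the same for the right support's blue post (cabinet's -y side)
- flap (a joint): angle of the drop-front flap, rad: 0 shut (upright), 1.571 lowered level; hinged along its lower edge, tips forward and down to the cabinet's -x. A pale, off-white board 210 wide, 124 tall, 12 mm thick with a blue top edge. Its soft-lowering hinge holds it by itself up to about 0.4 rad; beyond that it sinks slowly (about 0.3 to 0.5 rad/s) under its own weight, onto the supports if they are out, or far past level (to 2.1) if not. Pushing it at the free edge takes 1 to 4 N.
- flap_edge (a point): middle of the flap's free (blue) edge, in mid-thickness: 6 mm in front of the flap's inner face, 190 mm above the cart when shut. When shut the flap stands 32 mm higher than the cabinet's top, so its inner (back) face can be hooked from above the box
- flap_hinge (a point): middle of the flap's hinge axis, on the cabinet's front face 66 mm above the cart, in line with the shut flap's inner face; lowered, the flap's upper face is level with this and its free edge 124 mm in front of it
- needle_box: white and green card box, 52 x 78 x 40 mm; bystander; origin at the centre of its underside
- spray_flask: white flask with a tall cone cap, 60 mm across, 180 mm tall; bystander; origin at the centre of its underside
- oximeter: small blue and white clip oximeter, 60 x 33 x 33 mm; bystander; origin at the centre of its underside
- kidney_dish: pale kidney-shaped dish, 93 x 202 x 35 mm; bystander; origin at the centre of its underside
- swab_box: white and blue card box, 58 x 98 x 48 mm; bystander; origin at the centre of its underside
- pen_1: thin pale pen with red ends lying flat along y, 11 x 145 x 9 mm; bystander; origin at the centre of its underside

How it is judged:
By the outcome, as a careful person would: the job done as asked, in the order asked, and still so for the second after the job is handed in, with the robot touching nothing.
It also fails if it takes over 50 s, if anything falls off the work surface, if the arm or the gripper's body presses on something with over 40 N, if the wrist force passes 120 N, or if a joint passes its speed limit or range.

### The arm

A 6-joint arm with a two-finger parallel gripper is mounted at the origin on a cart in front of the work surface, level with it; the furniture and walls round the work are solid. World frame = base frame: x ahead of the robot, y to its left, z up, the work surface at z = 0. Lengths are in m, angles in rad, forces in N, time in s.
With the tool pointing down it reaches from about 0.35 to 1 m from the base axis. Payload 7.1 kg.
Tool frame: the origin (TCP) lies between the finger pads; the fingertips stand 22 mm ahead of it and the grasp point (between the pads) lies 3 mm ahead of it; z points along the fingers, y is the line along which they close (so a half turn about z gives the same grasp; the last joint's range is limited). The gripper opens to 85 mm and grips with 20 to 120 N. Pads are 22 mm wide; open, the fingers measure 114 mm over their backs; the gripper's body (76 mm by 85 mm) begins 54 mm behind the grasp point. The pads swing forward as they close: fully open they stand 13 mm farther back than shut.
Start: joints at [-1.209, 0.423, 1.63, -0, 1.089, -0.019], TCP at [0.232, -0.58, 0.253] pointing down, gripper open.
Joint ranges: [-3, 3], [-0.9, 2.11], [0.09, 2.58], [-1.31, 4.45], [0.11, 2.69], [-2.54, 2.54]. Speed limits (rad/s): [2.39, 2.39, 3.01, 3.14, 3.14, 3.14].

### API

Orientations are given as a rotation vector (axis times angle).
In Python, from rig import manip gives the robot as it stands. The module is installed in compiled form; this text tells all that it offers. Calls block until the motion is done:
- manip.move_to(position, orientation): joint-space move of the TCP to a pose.
- manip.servo_line(position, orientation=None, rate=0.15): straight line of the TCP; orientation=None keeps the orientation; rate is the mean speed in m/s.
- manip.set_joints(angles): joint-space move.
- manip.command_gripper(opening, f_grip=None): finger opening in m; f_grip is the grip in N (None keeps the last); returns when the fingers have stopped.
- manip.hold(seconds).
- manip.solve_ik(position, orientation): joint angles nearest the present ones, or None.
- manip.camera(name): name is "scene" or "side" or "wrist"; returns a dict with "image" (480x640x3 uint8, red, green, blue), "fx", "fy", "cx", "cy" (pixels), "k1" (the pictures are not rectified: a ray, as slopes to the right and down, at radius r is drawn at 1 + k1 r^2 times it, then the intrinsics apply), "cam_to_world" (4x4, takes a point from camera to world coordinates); the wrist camera has in their place "mount" (4x4, takes a point from camera to tool coordinates, whose origin is the TCP and whose axes are the flange's). Camera axes: x right, y down, z forward; pixel columns grow to the right and rows downward; lengths in m; the calibration is good to about 2 mm. A picture is of the moment at which its call begins: read the wrist's pose just before it. There is no depth.
A pose or a line that the arm cannot do raises manip.IKError and nothing moves.
- manip.sign_off(): hands the job in; it is judged then, once.
Readings, each from a call of its own:
- manip.get_time(): time.
- manip.get_joint_positions(): joint angles.
- manip.get_joint_vel(): joint speeds.
- manip.get_tau(): joint torques, N m.
- manip.get_position(): TCP position.
- manip.get_ee_rot(): TCP orientation.
- manip.get_contact_force(): force on the tool from outside, world axes, zero at the start.
- manip.get_torque(): the same for the moment, N m.
- manip.get_width(): finger opening in m.
- manip.get_grip_force(): force on a finger pad.
Only numpy, scipy, OpenCV 4.12 (cv2) and the standard library are available. Lean on these libraries where they do the work, as an engineer would, in place of code of your own. Each camera call takes 0.05 s, during which the arm holds its last target. There are 200 camera calls.

## Working session

There is one attempt and no reset: what is moved stays moved. The work goes in short steps, each a Python script; the robot and the scene stay as the last script left them, time stands still between calls to the robot, and variables do not carry over. Pictures are saved under pics/ and viewed, at most 10 in all, crops included, and the job is handed in when it is done.

```bash
mkdir -p pics; python3 - <<'E'
from rig import manip
import cv2, numpy as np, pickle
d={}
for n in("scene","side","wrist"):
    c=manip.camera(n); d[n]=c; cv2.imwrite(f"pics/{n}0.png",c["image"][:,:,::-1])
    print(n,{k:np.round(v,3).tolist() for k,v in c.items() if k!="image"})
pickle.dump(d,open("cams.pkl","wb"))
print(manip.get_time(),manip.get_ee_rot())
E
```

```text
scene {'fx': 441.672, 'fy': 441.672, 'cx': 322.83, 'cy': 239.326, 'k1': 0.032, 'cam_to_world': [[-0.558, -0.394, 0.731, -0.203], [-0.83, 0.248, -0.5, 0.539], [0.015, -0.885, -0.465, 0.624], [0.0, 0.0, 0.0, 1.0]]}
side {'fx': 542.765, 'fy': 542.765, 'cx': 311.145, 'cy': 244.103, 'k1': -0.004, 'cam_to_world': [[-0.99, -0.091, 0.109, 0.385], [-0.142, 0.566, -0.812, 1.327], [0.012, -0.819, -0.574, 1.061], [0.0, 0.0, 0.0, 1.0]]}
wrist {'fx': 429.667, 'fy': 429.667, 'cx': 315.441, 'cy': 236.558, 'k1': -0.103, 'mount': [[0.0, -0.964, -0.265, 0.068], [1.0, 0.001, -0.0, -0.001], [0.0, -0.265, 0.964, -0.12], [0.0, 0.0, 0.0, 1.0]]}
0.15 [-3.08368030e+00 -5.94332518e-01  3.58040783e-04]
```

View pics/scene0.png

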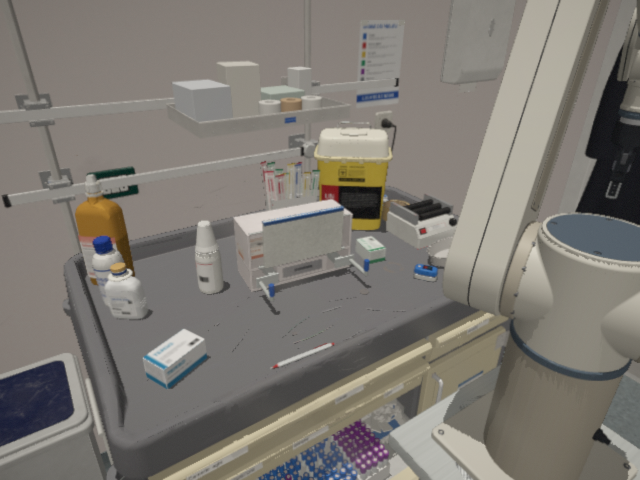

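View pics/side0.png

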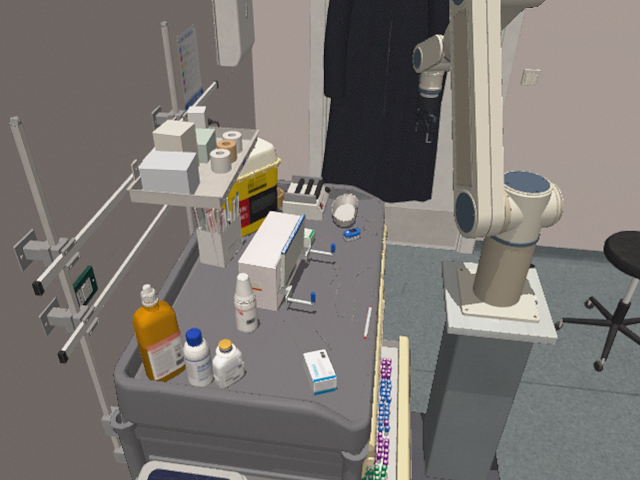

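The scene picture shows the left blue post at about (268,289), the right one at (366,266) and the flap's blue edge from (264,222) to (341,205). In the side picture the posts are at (313,297) and (333,248). I'll triangulate these.

```bash
cat > h.py <<'E'
import numpy as np, cv2, pickle
from scipy.spatial.transform import Rotation as R
def ray(c,px,T=None):
    K=np.array([[c["fx"],0,c["cx"]],[0,c["fy"],c["cy"]],[0,0,1]])
    n=cv2.undistortPoints(np.array([[px]],float),K,np.array([c["k1"],0,0,0,0]))[0,0]
    T=c["cam_to_world"] if T is None else T
    T=np.asarray(T); d=T[:3,:3]@[n[0],n[1],1]; return T[:3,3],d/np.linalg.norm(d)
def plane(c,px,z,T=None):
    o,d=ray(c,px,T); return o+d*(z-o[2])/d[2]
def tri(r1,r2):
    (a,u),(b,v)=r1,r2
    s,t=np.linalg.lstsq(np.c_[u,-v],b-a,rcond=None)[0]
    p,q=a+s*u,b+t*v; return (p+q)/2,np.linalg.norm(p-q)
def blobs(img,roi,amin=10):
    x0,y0,x1,y1=roi; hsv=cv2.cvtColor(img,cv2.COLOR_RGB2HSV)
    m=cv2.inRange(hsv,(100,110,40),(125,255,255)); k=np.zeros_like(m); k[y0:y1,x0:x1]=m[y0:y1,x0:x1]
    n,l,s,c=cv2.connectedComponentsWithStats(k)
    return [(s[i].tolist(),c[i].round(1).tolist(),np.argwhere(l==i)[:,::-1]) for i in range(1,n) if s[i][4]>=amin]
E
python3 - <<'E'
from h import *
d=pickle.load(open("cams.pkl","rb"))
for n,roi in(("scene",(220,180,400,310)),("side",(260,190,350,320))):
    for s,c,p in blobs(d[n]["image"],roi): 
        print(n,s,c,"L",p[p[:,0].argmin()],"R",p[p[:,0].argmax()], [plane(d[n],c,z)[:2].round(3).tolist() for z in(.065,.19)])
a,b=d["scene"]["image"][180:310,220:400],d["side"]["image"][190:320,240:360]
cv2.imwrite("pics/crop.png",np.hstack([cv2.resize(a,(450,325),interpolation=2),cv2.resize(b,(300,325),interpolation=2)])[:,:,::-1])
E
```

```text
scene [265, 208, 78, 17, 153] [304.7, 215.8] L [265 223] R [342 208] [[0.831, -0.101], [0.6, 0.042]]
scene [364, 259, 6, 12, 48] [366.3, 264.6] L [364 266] R [369 261] [[0.507, -0.078], [0.348, 0.06]]
scene [269, 284, 5, 13, 56] [271.2, 289.4] L [269 284] R [273 284] [[0.537, 0.169], [0.372, 0.252]]
side [294, 215, 11, 21, 26] [299.4, 224.2] L [294 234] R [304 215] [[0.63, -0.192], [0.6, -0.001]]
side [344, 229, 6, 9, 40] [346.7, 233.5] L [344 231] R [349 229] [[0.468, -0.161], [0.457, 0.026]]
side [285, 237, 9, 16, 19] [288.7, 244.8] L [285 251] R [293 237] [[0.645, -0.067], [0.612, 0.108]]
side [331, 243, 4, 10, 35] [332.5, 247.6] L [331 244] R [334 244] [[0.505, -0.074], [0.49, 0.102]]
side [311, 292, 4, 10, 37] [312.5, 296.6] L [311 293] R [314 293] [[0.534, 0.172], [0.516, 0.317]]
```

View pics/crop.png

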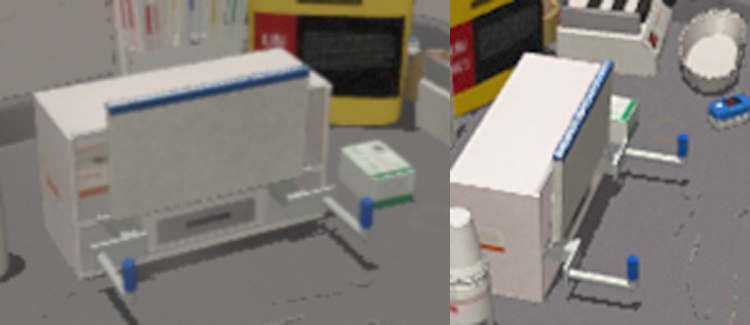

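The crop confirms it: flap shut, both posts clear on all sides, needle box behind and to the right of the right post. I'll check the flap edge, the shelf overhead and the flask, and plan the poses.

```bash
cat >> h.py <<'E'
PL=np.array([.5355,.1705]); PR=np.array([.5065,-.0755])
Y=(PL-PR)/np.linalg.norm(PL-PR); X=np.array([Y[1],-Y[0]])
def ori(tx,tilt=0):  # tool x along horizontal tx, tool z down
    x=np.r_[tx,0]; z=np.array([0,0,-1.]); return R.from_matrix(np.c_[x,np.cross(z,x),z]).as_rotvec()
E
python3 - <<'E'
from h import *
from rig import manip
d=pickle.load(open("cams.pkl","rb")); S,D=d["scene"],d["side"]
for n,a,b in(("edgeL",(265.5,222.5),(281,253)),("edgeR",(342,207),(304.5,215)),("shelfL",(193,131),(195,203)),("shelfR",(350,103),(258,131)),("flasktop",(204,222),(243,275)),("cabLtopfront?",(264,222),(281,253))):
    p,e=tri(ray(S,a),ray(D,b)); print(n,p.round(3),round(e,4))
print("X",X,"Y",Y)
print("flask base",plane(S,(210,290),0),plane(D,(248,328),0))
for nm,p in(("L",PL),("R",PR),("Lout",PL-.085*X),("Rout",PR-.085*X),("flap",(PL+PR)/2+.1*X)):
    for t,v in(("+Y",Y),("-Y",-Y),("-X",-X),("X",X)):
        q=manip.solve_ik(np.r_[p,.071 if nm!="flap" else .2],ori(v)); print(nm,t,None if q is None else np.round(q,2))
E
```

```text
edgeL [0.63  0.131 0.18 ] 0.006
edgeR [ 0.593 -0.061  0.189] 0.0048
shelfL [0.831 0.206 0.36 ] 0.0025
shelfR [ 0.758 -0.197  0.394] 0.01
flasktop [0.709 0.247 0.181] 0.002
cabLtopfront? [0.629 0.135 0.183] 0.0056
X [ 0.99312302 -0.11707548] Y [0.11707548 0.99312302]
flask base [0.70229374 0.25414189 0.        ] [0.70303461 0.25684269 0.        ]
L +Y [ 0.29  0.6   1.86 -0.    0.68  0.4 ]
L -Y None
L -X [ 0.29  0.6   1.86 -0.    0.68 -1.17]
L X [ 0.29  0.6   1.86 -0.    0.68  1.98]
R +Y [-0.17  0.55  1.97 -0.    0.61 -0.05]
R -Y None
R -X [-0.17  0.55  1.97 -0.    0.61 -1.62]
R X [-0.17  0.55  1.97 -0.    0.61  1.52]
Lout +Y [ 0.36  0.53  2.03 -0.    0.58  0.47]
Lout -Y None
Lout -X [ 0.36  0.53  2.03 -0.    0.58 -1.1 ]
Lout X [ 0.36  0.53  2.03 -0.    0.58  2.04]
Rout +Y [-0.18  0.48  2.16 -0.    0.51 -0.06]
Rout -Y None
Rout -X [-0.18  0.48  2.16 -0.    0.51 -1.64]
Rout X [-0.18  0.48  2.16 -0.    0.51  1.51]
flap +Y [ 0.04  0.48  1.68 -0.    0.98  0.16]
flap -Y None
flap -X [ 0.04  0.48  1.68 -0.    0.98 -1.41]
flap X [ 0.04  0.48  1.68 -0.    0.98  1.73]
```

The edge suggests a yaw somewhat larger than the post line gives, so one support may already be partly out. I'll go above the cabinet and look with the wrist camera.

```bash
python3 - <<'E'
from h import *
from rig import manip
manip.move_to([.53,.02,.36],ori(Y))
p,r=manip.get_position(),manip.get_ee_rot()
c=manip.camera("wrist")
T=np.eye(4);T[:3,:3]=R.from_rotvec(r).as_matrix();T[:3,3]=p;T=T@c["mount"]
pickle.dump((c,T),open("w1.pkl","wb")); cv2.imwrite("pics/w1.png",c["image"][:,:,::-1])
for s,cc,pt in blobs(c["image"],(0,0,640,480),30):
    print(s,cc,[plane(c,cc,z,T)[:2].round(4).tolist() for z in(.08,.19)])
d=pickle.load(open("cams.pkl","rb"))
for a in((265.5,222.5),(342,207)): print(plane(d["scene"],a,.19))
for a in((294,234),(304.5,215),(285,251),(281,254)): print(plane(d["side"],a,.19))
print(manip.get_time())
E
```

```text
[293, 15, 15, 20, 236] [300.6, 24.2] [[0.535, 0.1696], [0.5359, 0.1468]]
[411, 18, 37, 301, 3369] [427.7, 170.2] [[0.637, 0.0292], [0.6099, 0.045]]
[296, 273, 13, 21, 229] [302.3, 283.2] [[0.5066, -0.0686], [0.5153, -0.0259]]
[259, 373, 45, 41, 874] [281.1, 391.7] [[0.4675, -0.1918], [0.487, -0.1152]]
[0.6158589  0.13629349 0.19      ]
[ 0.59507687 -0.063154    0.19      ]
[0.60662152 0.0523301  0.19      ]
[ 0.59248925 -0.05427276  0.19      ]
[0.61701364 0.13860555 0.19      ]
[0.62523122 0.15408051 0.19      ]
2.6083
```

View pics/w1.png

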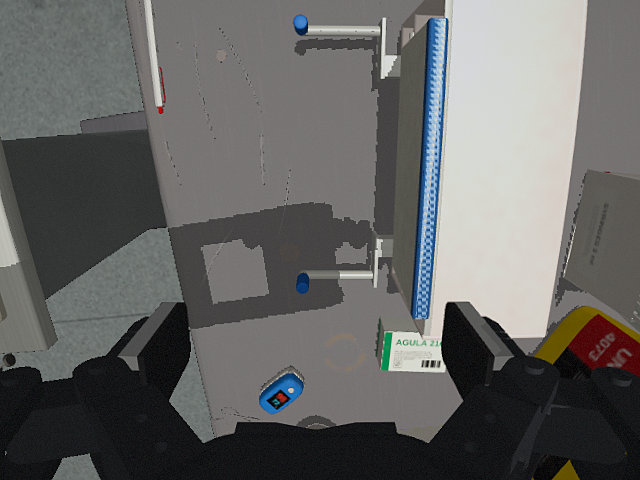

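In the wrist view the blue edge runs from (438,18) to (421,319), and the post tops are at (300,20) and (303,278). Both bars already stick out a little, so I'll take the yaw from the edge.

```bash
python3 - <<'E'
from h import *
c,T=pickle.load(open("w1.pkl","rb"))
b=blobs(c["image"],(0,0,640,480),30)
e=b[1][2]; v=e[:,1]
A=plane(c,(e[(v>=18)&(v<28)][:,0].mean(),18),.19,T)[:2]
B=plane(c,(e[(v>308)&(v<=319)][:,0].mean(),319),.19,T)[:2]
Y=(A-B)/np.linalg.norm(A-B);X=np.array([Y[1],-Y[0]]);M=(A+B)/2
print("edge",A,B,np.linalg.norm(A-B),"Y",Y,"mid",M)
for P in((.5355,.1702),(.5065,-.073)):
    d=P-M;print("post rel edge",d@X,d@Y,"support out",-(d@X)-.069)
E
```

```text
edge [0.62107553 0.14161173] [ 0.59826222 -0.06476182] 0.20763065727920701 Y [0.10987452 0.99394547] mid [0.60966887 0.03842495]
post rel edge -0.08819853683393458 0.1228279414327168 support out 0.019198536833934576
post rel edge -0.09030147261961337 -0.12208595703178705 support out 0.021301472619613362
```

```bash
sed -i 's/^Y=.*/Y=np.array([.1115,.99376]); X=np.array([Y[1],-Y[0]])\nM=np.array([.6085,.0385])/' h.py
sed -i 's/^PL=.*/PL=np.array([.5355,.1702]); PR=np.array([.5065,-.074])/' h.py
cat > pull.py <<'E'
from h import *
from rig import manip
import sys
def pull(P):
    o=ori(Y); manip.command_gripper(.05,30)
    manip.move_to(np.r_[P,.17],o)
    manip.servo_line(np.r_[P,.072],rate=.15)
    print("down",manip.get_contact_force().round(1)); manip.command_gripper(.0,30); print("width",manip.get_width(),manip.get_grip_force())
    f0=manip.get_contact_force()[:2]@X; s=0; hist=[]
    p0=np.array(manip.get_position())[:2]
    while s<.1:
        step=.04 if s==0 else .004
        s+=step; manip.servo_line(np.r_[P-s*X,.072],rate=.1 if step>.01 else .06)
        f=manip.get_contact_force()[:2]@X-f0; hist.append((round(s,3),round(f,1)))
        if abs(f)>14: break
    p=np.array(manip.get_position())[:2]; print(hist,"moved",(p0-p)@X,"final post",p,"w",manip.get_width())
    manip.servo_line(np.r_[P-(s-.002)*X,.072],rate=.05)
    print("relaxed",manip.get_contact_force().round(1))
    manip.command_gripper(.05); manip.servo_line(np.r_[P-(s-.002)*X,.17],rate=.2); print(manip.get_time())
pull(PL if sys.argv[1]=="L" else PR)
E
python3 pull.py L
```

```text
down [ 0.1  0.1 -0.1]
width 0.012226571844279615 29.324037737678736
[(0.04, np.float64(-1.4)), (0.044, np.float64(-1.8)), (0.048, np.float64(-0.3)), (0.052, np.float64(-0.9)), (0.056, np.float64(-0.7)), (0.06, np.float64(6.2)), (0.064, np.float64(20.5))] moved 0.05890324159949878 final post [0.47747883 0.17741277] w 0.011874222269209193
relaxed [11.9 -6.5 -1.4]
8.6167
```

```bash
python3 pull.py R; python3 - <<'E'
from h import *
from rig import manip
manip.move_to([.50,.02,.36],ori(Y))
p,r=manip.get_position(),manip.get_ee_rot(); c=manip.camera("wrist")
T=np.eye(4);T[:3,:3]=R.from_rotvec(r).as_matrix();T[:3,3]=p;T=T@c["mount"]
cv2.imwrite("pics/w2.png",c["image"][:,:,::-1])
for s,cc,pt in blobs(c["image"],(0,0,640,480),30):
    w=plane(c,cc,.07,T)[:2]; print(s,cc,w,"rel edge",(w-M)@X,(w-M)@Y)
print(manip.get_time())
E
```

```text
down [ 0.1  0.1 -0.2]
width 0.012088071342657743 29.334840269875713
[(0.04, np.float64(0.2)), (0.044, np.float64(0.5)), (0.048, np.float64(1.2)), (0.052, np.float64(-0.1)), (0.056, np.float64(1.2)), (0.06, np.float64(5.6)), (0.064, np.float64(17.0))] moved 0.059059767020124075 final post [ 0.44827526 -0.0670773 ] w 0.011882981934884317
relaxed [10.1  5.4 -2.1]
14.4333
[266, 10, 16, 21, 249] [273.7, 19.6] [0.47848057 0.17835472] rel edge -0.14480190873970394 0.12448486187211756
[452, 15, 32, 302, 1919] [468.8, 161.1] [0.64665783 0.03399847] rel edge 0.038421640947060944 -0.00021883951925577658
[469, 15, 30, 301, 509] [485.7, 157.0] [0.66325683 0.03630975] rel edge 0.054659364177256635 0.003928803554853762
[270, 270, 15, 21, 228] [277.1, 280.4] [ 0.44935555 -0.06567139] rel edge -0.14653627852075543 -0.12126596172650325
[283, 372, 45, 41, 896] [305.3, 390.4] [ 0.46237026 -0.19862317] rel edge -0.11877865200489626 -0.25193699168947487
15.35
```

View pics/w2.png

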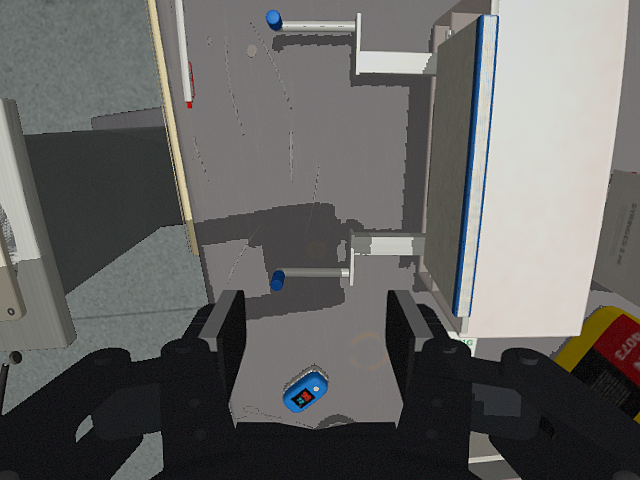

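Both supports are now well out and nothing else has moved. Bar front ends are at about x = 358 (left) and 352 (right), with the flap's foot at about 432 and 425. I'll use these to check that they are fully out.

```bash
python3 - <<'E'
from h import *
from rig import manip
p,r=manip.get_position(),manip.get_ee_rot(); c=manip.camera("wrist")
T=np.eye(4);T[:3,:3]=R.from_rotvec(r).as_matrix();T[:3,3]=p;T=T@c["mount"]
g=c["image"]
for row in(60,245): print(row,g[row,340:450:2].sum(1)//3)
for a,b in(((357.5,62),(433,62)),((351,245),(425,245))):
    print((plane(c,b,.066,T)-plane(c,a,.054,T))[:2]@X, "expect .073")
u=blobs(g,(0,0,640,480),30)
e=np.vstack([u[1][2],u[2][2]])
for v in(60,160,280):
    xs=e[e[:,1]==v][:,0]; 
    print(v,xs.min(),xs.max(),[(plane(c,(x,v),.19,T)[:2]-M)@X for x in(xs.min(),xs.max())])
big=cv2.resize(g[0:310,250:500],(625,775)[:2] if 0 else (480,595),interpolation=cv2.INTER_CUBIC); cv2.imwrite("pics/w3.png",big[:,:,::-1])
E
```

```text
60 [117 120 117 117 117  85  67  74 124 219 215 215 215 215 215 215 215 215
 214 215 214 214 214 213 214 214 213 213 213 214 213 214 214 212 212 213
 213 212 213 212 211 212 212 212 225 118 123 125 128  78  81  85  82  80
  82]
245 [121 120 122  63  68  74 129 120 116 117 118 118 118 117 119 129 196 192
 192 191 191 193 192 191 191 192 192 194 191 192 192 193 193 192 193 194
 163 116 118 120 121 119 125  81  86  85  82  83  84  80  81  82  85  85
  82]
0.06814120662302667 expect .073
0.07350626538063641 expect .073
60 475 496 [np.float64(-0.005114529212673456), np.float64(0.008831970621753907)]
160 468 487 [np.float64(-0.005143914052077805), np.float64(0.0079909990410748)]
280 272 474 [np.float64(-0.13856952758578045), np.float64(0.007267067065820157)]
```

View pics/w3.png

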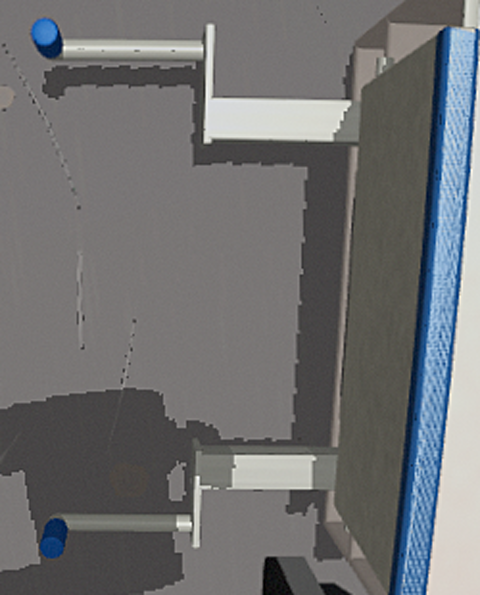

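Bar extension measures 71 mm ± 3 against the expected 73, and both hit a firm stop (force rising to 17–20 N over 4 mm), so both supports are at their stops. Next I hook the flap from behind and tip it.

```bash
python3 - <<'E'
from h import *
from rig import manip
o=ori(Y); H=M+.008*X; half=.015
manip.command_gripper(0,30)
manip.move_to(np.r_[H+.037*X,.27],o)
manip.servo_line(np.r_[H+.037*X,.193],rate=.12); print(manip.get_contact_force().round(1))
for th in(0,.1,.2,.3,.4,.5,.6,.68):
    r=.105; q=H+(half-r*np.sin(th))*X
    manip.servo_line(np.r_[q,.066+r*np.cos(th)+.022],rate=.06)
    print(th,manip.get_contact_force().round(1))
c=manip.camera("side"); cv2.imwrite("pics/s2.png",cv2.resize(c["image"][150:350,200:400],(600,600))[:,:,::-1])
print(manip.get_time())
E
```

```text
[-0.8  0.2 -0.6]
0 [ 0.6 -0.7 -0.6]
0.1 [-0.3 -0.2 -0.5]
0.2 [ 0.   0.5 -1.1]
0.3 [ 0.3 -1.   1. ]
0.4 [-0.8 -0.1 -0.4]
0.5 [-0.3  0.5 -0.7]
0.6 [ 0.9  0.5 -0.1]
0.68 [-0.2  0.3  0.7]
20.275
```

View pics/s2.png

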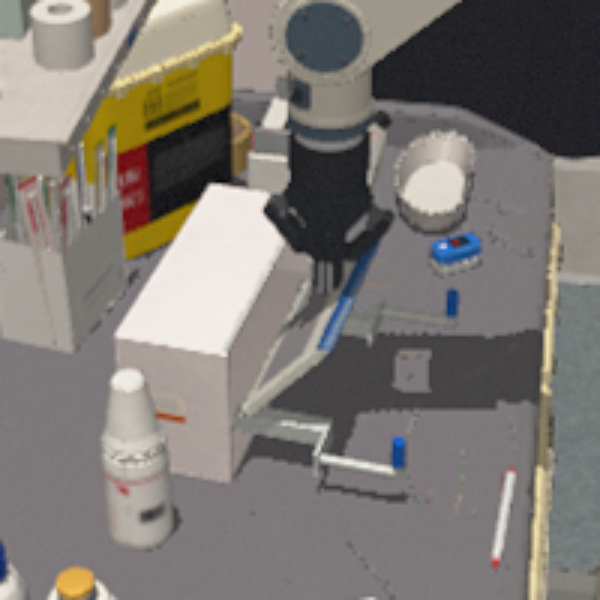

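The flap is tipped about 0.7 rad ahead of the fingertips and both supports are still out. I'll retreat upward and let the hinge lower it.

```bash
python3 - <<'E'
from h import *
from rig import manip
p=np.array(manip.get_position()); manip.servo_line(np.r_[p[:2]+.01*X,.30],rate=.15)
manip.move_to([.50,.02,.36],ori(Y)); manip.hold(3.5)
a=manip.camera("side")["image"][170:350,230:380]; p,r=manip.get_position(),manip.get_ee_rot()
c=manip.camera("wrist"); manip.hold(.6); a2=manip.camera("side")["image"][170:350,230:380]
print("moving?",np.abs(a.astype(int)-a2).max(2).__gt__(40).sum())
cv2.imwrite("pics/f.png",np.hstack([cv2.resize(a2,(400,480)),cv2.resize(c["image"][:,170:570],(400,480))])[:,:,::-1])
T=np.eye(4);T[:3,:3]=R.from_rotvec(r).as_matrix();T[:3,3]=p;T=T@c["mount"]
for s,cc,pt in blobs(c["image"],(0,0,640,480),30):
    w=plane(c,cc,.07,T)[:2]; print(s,cc,w,"rel hinge",(w-M)@X-.008,(w-M)@Y)
print(manip.get_time())
E
```

```text
moving? 0
[264, 11, 16, 21, 249] [271.7, 20.8] [0.47862139 0.17838916] rel hinge -0.15266580715276232 0.12453478218539532
[311, 44, 11, 219, 1967] [315.6, 152.9] [0.50448477 0.05693135] rel hinge -0.1134212678230114 0.006718641346387753
[268, 270, 15, 21, 229] [275.3, 280.2] [ 0.44943937 -0.06568513] rel hinge -0.15445144926481144 -0.12127027929509393
26.0333
```

View pics/f.png

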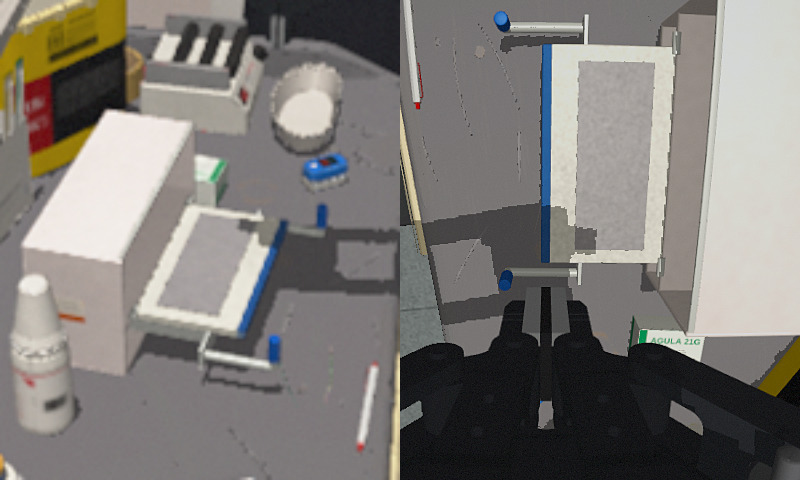

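The flap lies level on both bars and has stopped moving. The posts stand about 35 mm ahead of its free edge, against 36 mm when fully out, and the bystanders are where they were. I'm handing in.

```bash
python3 -c "
from rig import manip
print(manip.sign_off(),manip.get_time())"
```

```text
the job is handed in; nothing more can be done
the job is handed in; nothing more can be done
```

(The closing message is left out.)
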